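Lock the open cover on the lab pump with the blade key

TASK

One of the two pump units on the bench has been left with its cover lock open (its slot is not in line with the two ribs on the cover). Take the blade key from its stand, turn that lock clockwise with it until it is fully home and snugged up against its stop, by feel, to about 0.4 N m and without forcing it beyond 0.5 or pressing hard on it, and put the key back upright in its stand, fully down. Leave the other pump's lock and everything else on the bench as they are.

Things in the scene. Friction and masses are not known exactly. Their poses are not given: they have to be found in the camera images.
- pump_a: Pump unit with the open lock: white box fixed to the bench, 130 (x) x 110 (y) x 70 mm. Origin: centre of the underside, z up. On its flat top an aluminium collar (outside 38, bore 28 mm, its top 84 mm above the bench) surrounds the slotted steel lock. Two ribs (74 to 77 mm high) on the cover, before and behind the collar along the unit's x, show the locked direction.
- pump_b: Pump unit already locked: same white box and lock as pump_a, fixed to the bench. Leave it alone.
- cam_a (a joint): Lock of the open unit, rad: 0 open, slot along the unit's y; 1.571 locked, at the hard stop, slot along the unit's x, in line with the ribs. Grows clockwise seen from above. Starts at 0.15 to 0.45. Turning takes 0.12 N m, rising to 0.2, then at the stop steeply (2.5 N m/rad); snug from 0.35 N m on. It stays where left. Its seat gives (0.4 rad per N m), the blade has 0.06 rad play each way, the key gives in the fingers: it lags the hand.
- cam_b (a joint): Lock of the other unit, rad: 0 open, slot along the unit's y; 1.571 locked, at the hard stop, slot along the unit's x, in line with the ribs. Grows clockwise seen from above. Leave it.
- slot_a (a point): Mouth of the open lock's slot: point on the turning axis (4 mm to +x of pump_a's origin), level with the steel face, 81 mm above the bench, 3 mm below the collar's top. Its y axis runs along the slot, z up; turns with the lock. Slot 5.2 mm wide, 8 mm deep, flat floor, its ends open to the collar's 28 mm bore.
- key: Loose 110 g blade key, 84 mm tall, blade down in its stand. Origin: middle of the blade's lower edge; z up the key, x along the blade's width. Blade 22 (x) x 4 (y) x 15 mm; round shank 10 mm thick at 14-44 mm; flat handle 40 (x) x 12 (y) mm at 44-84 mm, to pinch across its 12 mm from above. Turning the lock needs a firm grip, about 50 N.
- stand: Key stand: aluminium block fixed to the bench, 66 (x) x 56 (y) x 50 mm. Origin: centre of its underside, z up. Through hole in the middle, 28 (x) x 13 mm (y), 2 mm bevel. The key's handle rests on its top: the key's origin is then 6 mm above the bench, its x along the stand's x, either way round.
- stand_mouth (a point): Centre of the stand's hole at its upper face, 50 mm above the bench; axes as the stand's.
- reagent: Bystander, not to be disturbed: small white plastic bottle with a blue cap, 44 mm across, 95 mm tall, between the pump units.
- bottle_l: Bystander, not to be disturbed: large white bottle, 64 mm across, 150 mm tall.
- jar: Bystander, not to be disturbed: brown glass jar, 68 mm across, 85 mm tall.
- beaker: Bystander, not to be disturbed: empty glass beaker, 66 mm across, 85 mm tall.
- dish: Bystander, not to be disturbed: flat square white weighing dish, 80 mm, 20 mm high.
- bottle_r: Bystander, not to be disturbed: white bottle with a red cap, 60 mm across, 130 mm tall.
- spoon: Bystander, not to be disturbed: steel spoon lying on the bench.
Mind the look-alikes: they are no part of the job. Of the things shaped like the key, the grey one is meant. What is shaped like the stand but yellow is not meant.

How it is judged (in metres and radians):
On the way, in this order (a step that is already met when the one before it is completed fails the run):
1. the key is lifted clear of its stand (z of key in the frame of stand above 0.055 m), for 0.1 s.
2. the open lock is snugged up against its stop with the blade of the key in its slot (value of joint cam_a above 1.55 rad and contact force between key and cam_a above 32 N and distance between key and slot_a below 0.013 m and z of key in the frame of slot_a below -0.003 m), for 0.1 s.
At the end, for the whole second after the job is handed in: The open lock (cam_a) is at its stop, above 1.50 rad of 1.571, the other lock too is still above 1.50; the key stands in its stand, its blade's edge within 8 mm of the hole's axis and less than 11 mm above the bench, within 0.15 rad of upright, at rest (value of joint each of cam_a, cam_b above 1.5 rad and horizontal distance between key and stand_mouth below 0.008 m and z of key in the frame of stand below 0.011 m and angle between key's own z axis and vertical below 0.15 rad and linear speed of key below 0.02 m/s); the robot touches nothing.
It fails at once if the key is forced against the lock (more than 75 N, turning or pressing) (contact force between key and cam_a above 75 N).
It fails at once if the lock is turned with the fingers instead of the key (contact force between the fingers and cam_a above 1 N).
It fails at once if the other lock is turned (value of joint cam_b below 1.45 rad).
It fails at once if a bystander is disturbed (moved more than 25 mm) (distance of any of reagent, bottle_l, jar, beaker, dish, bottle_r, spoon from where it was at the start of the episode above 0.025 m).
It also fails if it takes over 72 s, if anything falls off the work surface, if the arm or the gripper's body presses on something with over 40 N, if the wrist force passes 120 N, or if a joint passes its speed limit or range.

ROBOT

A 6-joint arm with a two-finger parallel gripper is mounted at the origin on the work surface. World frame = base frame: x ahead of the robot, y to its left, z up, the work surface at z = 0. Lengths are in m, angles in degrees, forces in N, time in s.
With the tool pointing down it reaches from about 0.375 to 0.9 m from the base axis. Payload 3.1 kg.
Tool frame: the origin (TCP) lies on the centre line of the jaws, within the pads' length; the fingertips stand 17 mm ahead of it and the grasp point (between the pads) lies 2 mm behind it; y points along the fingers, x is the direction in which the jaws open and shut, and the axes are right-handed (so a half turn about y gives the same grasp; the last joint's range is limited). The gripper opens to 87 mm and grips with 3 to 60 N. Pads are 19 mm wide; open, the fingers measure 117 mm over their backs; the gripper's body (75 mm by 190 mm) begins 51 mm behind the grasp point.
Start: joints at [60.762, 30.224, 82.088, -0, 67.689, -10.227], TCP at [0.204, 0.591, 0.24] pointing down, gripper open.
Joint ranges: [-176.69, 176.69], [-43.24, 126.21], [12.49, 139.97], [-82, 262], [0, 151.66], [-163.58, 163.58]. Speed limits (degrees/s): [159.86, 159.86, 180, 180, 180, 180].

INTERFACE

Orientations are given as a 3x3 rotation matrix whose columns are the frame's x, y, z axes.
In Python, from rig import read_state, capture, camera_info, hand_in, trace, tip_of gives the robot as it stands.
- The arm moves only by the tool jog_arm, never from a script. Its argument "steps" is a list of rows, each an object with "fingers": the opening in per cent of the stroke, from 0 (shut) to 100 (fully open); "delta_pos": the shift along the world's x, y, z in mm, a list of three; "turn": the turn about the world's z in degrees. A call has 1 to 20 rows; each row is the pose to reach, as a shift and turn from the pose commanded when the call began; what a row does not reach only later rows make up. A row lasts 1/12 s, in which the tool goes at most 41.7 mm and 7.16 degrees, less where a joint would pass 70% of its speed; a pose out of reach is approached as far as the arm can. A call with a gripper value outside its range is refused whole. The fingers move at their own pace and stop on an object; the grip force is fixed at half the most. Time passes only in rows, so rows that repeat a pose let the fingers close. It gives the time, the measured TCP pose, the force and the opening at its end, in the units of the state.
- read_state(): the state, without advancing time (a new reading comes with each control period).
- capture(name): name is "side" or "top" or "wrist"; returns the picture (384x512x3 uint8, red, green, blue); there is no depth.
- camera_info(name): a dict with "fov_y" (degrees; the focal length in pixels is half the picture's height over the tangent of half this angle, whatever the lens; pixels are square), "cx", "cy" (the principal point, pixels), "view" (4x4, takes a point from world to camera coordinates); the wrist camera has in their place "tool_from_camera" (4x4, takes a point from camera to tool coordinates, whose origin is the TCP and whose axes are the tool frame's). Camera axes: x right, y down, z forward; pixel columns grow to the right and rows downward; lengths in m; the calibration is good to about 2 mm. A picture is of the moment at which its call begins: read the wrist's pose just before it. camera_info takes no time and is no camera call.
- hand_in(): hands the job in, once; it reports no verdict.
Trained networks look in the newest picture that a camera, given by its name, has taken for a name from the list of things; names that differ only in an ending like _2 or _b are one class to them, and where a whole thing is asked for, a point or a joint stands for the part that bears it (a point fixed in the world has none). Each returns a list of dicts, best first, with "confidence" (0 to 1); they miss things now and then, are a little off and sometimes report something else, mostly with a low value. They report only what shows in the picture. A call takes as long as a camera call. They do not tell look-alikes from the thing itself.
- trace(target, camera): "mask" (384x512 bool, what is visible of it).
- tip_of(target, camera): "position" ([x, y, z] in m, in world coordinates, good to about 4 mm: a listed point, or the origin of a listed thing).
The state is a dict: "time_s": time; "joint_positions": joint angles; "qvel": joint speeds; "tau": joint torques, N m; "position": TCP position; "tcp_rot": TCP orientation; "force": force on the tool from outside, world axes, zero at the start; "moment": the same for the moment, N m; "opening": opening from 0.0 (shut) to 1.0 (fully open).
Only numpy, scipy, OpenCV 4.12 (cv2) and the standard library are available. Lean on these libraries where they do the work, as an engineer would, in place of code of your own. Each camera call takes 0.05 s, during which the arm holds its last target.

## Working session

There is one attempt and no reset: what is moved stays moved. The work goes in short steps, Python scripts to look and compute and a tool call to move; the robot and the scene stay as the last step left them, time stands still between calls to the robot, and variables do not carry over. Pictures are saved under pics/ and viewed, and the job is handed in when it is done.

Besides the shell and the picture viewer there is one more tool, called as name(argument=value, ...) on one line, values as JSON. jog_arm: Moves the arm, as the interface text tells. Its arguments: {"type":"object","properties":{"steps":{"type":"array","items":{"type":"object","properties":{"fingers":{"type":"number"},"delta_pos":{"type":"array","items":{"type":"number"}},"turn":{"type":"number"}}}}},"required":["steps"]}

```bash
mkdir -p pics; ls; python3 - <<'E'
from rig import *
import cv2,numpy as np
s=read_state();print(s)
for n in ["side","top","wrist"]:
    im=capture(n);cv2.imwrite(f"pics/{n}0.png",cv2.resize(im[:,:,::-1],(800,600),interpolation=cv2.INTER_CUBIC));print(n,camera_info(n))
    for t in ["key","stand","pump_a","slot_a","stand_mouth"]:
        try:
            print(t,[(np.round(d["position"],4).tolist(),round(d["confidence"],2)) for d in tip_of(t,n)])
        except Exception as e: print(t,e)
E
```

```text
pics
{'time_s': 0.0, 'joint_positions': array([ 6.07625785e+01,  3.02788118e+01,  8.21565691e+01, -3.87021955e-04,
        6.76876245e+01, -1.02288938e+01]), 'qvel': array([ 0.14594741, -0.05253352, -0.02217844, -0.04493597,  0.10276353,
        0.04567596]), 'tau': array([-9.60267171e-04, -4.40041208e+01, -1.76588649e+01,  6.33636047e-02,
        5.83223195e-02, -1.47440624e-04]), 'position': array([0.20321543, 0.59030942, 0.23857222]), 'tcp_rot': array([[ 3.25705345e-01, -1.04313118e-03, -9.45470750e-01],
       [ 9.45468963e-01, -1.87639850e-03,  3.25706800e-01],
       [-2.11383482e-03, -9.99997696e-01,  3.75095139e-04]]), 'force': array([-0.16936142, -0.4841812 , -0.06356747]), 'moment': array([-0.04358163, -0.01319851, -0.02722817]), 'opening': 0.9996482308883033}
side {'fov_y': 50.281228678666835, 'cx': 252.78547708199443, 'cy': 196.96692030383895, 'view': array([[-0.98289659, -0.18388011,  0.01011872,  0.4859935 ],
       [-0.10754459,  0.52852063, -0.84208082,  0.12965873],
       [ 0.14949396, -0.82876658, -0.53925644,  1.01797519],
       [ 0.        ,  0.        ,  0.    
[... 852 characters left out ...]

pump_a [([0.6214, 0.1948, -0.0027], 0.91), ([0.6219, -0.1653, 0.0007], 0.89)]
slot_a [([0.68, 0.3912, -0.0032], 0.71), ([0.6282, -0.1611, 0.0812], 0.57)]
stand_mouth [([0.4465, 0.0111, 0.0501], 0.6)]
wrist {'fov_y': 68.71366323283229, 'cx': 251.66365696572302, 'cy': 195.75489476937776, 'tool_from_camera': array([[ 9.99999938e-01,  3.45623581e-04,  7.06103775e-05,
         4.24739403e-04],
       [ 3.45439633e-05, -2.95144317e-01,  9.55452684e-01,
        -1.44321615e-01],
       [ 3.51067229e-04, -9.55452622e-01, -2.95144311e-01,
         8.03395190e-02],
       [ 0.00000000e+00,  0.00000000e+00,  0.00000000e+00,
         1.00000000e+00]])}
key []
stand []
pump_a []
slot_a []
stand_mouth []
```

View pics/side0.png

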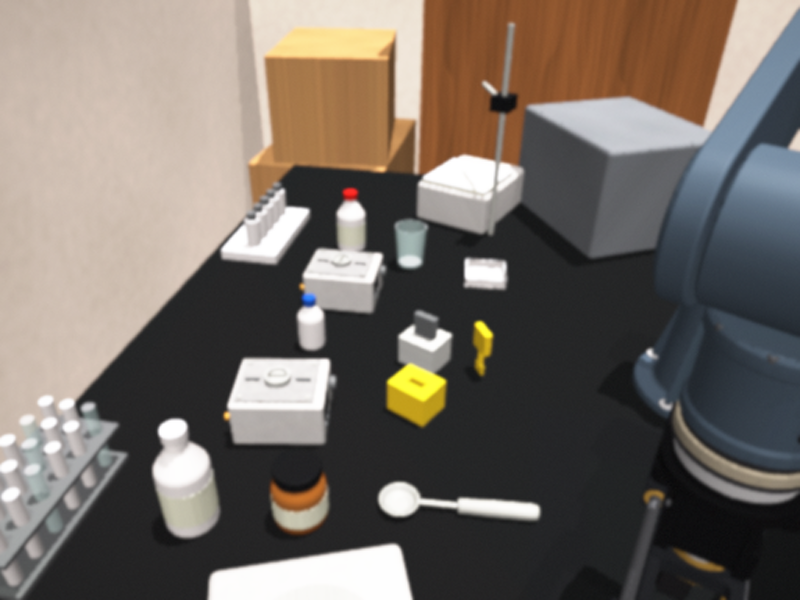

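View pics/top0.png

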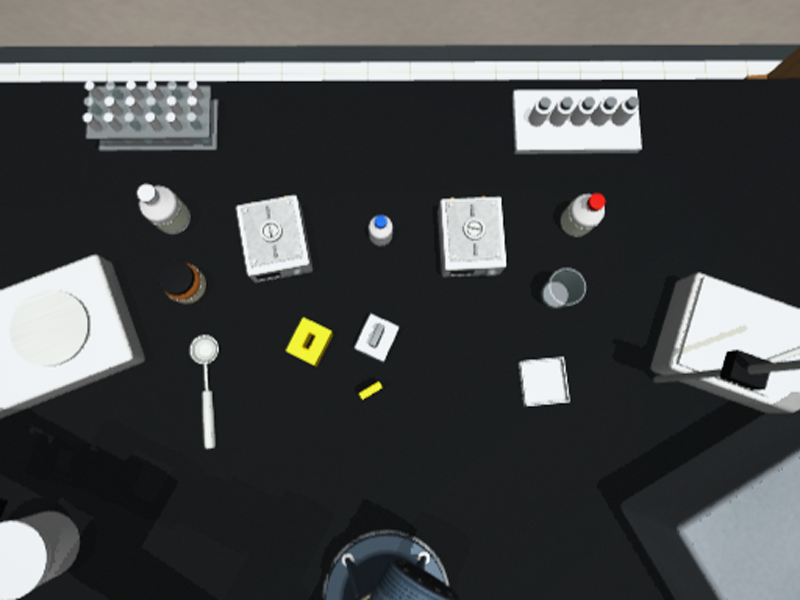

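View pics/wrist0.png

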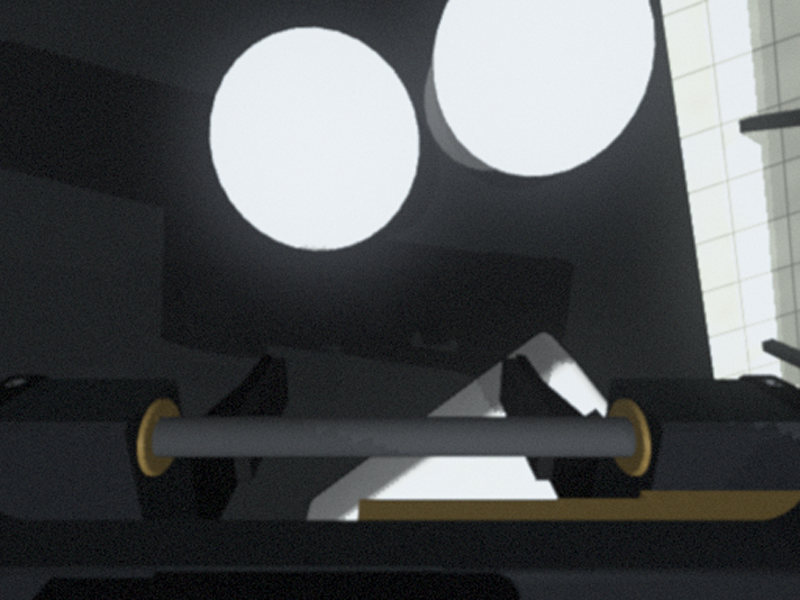

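```bash
python3 - <<'E'
from rig import *
import cv2,numpy as np
im=capture("top")[:,:,::-1]
a=im[110:190,145:205];b=im[110:190,275:335];c=im[190:270,215:275];
cv2.imwrite("pics/z1.png",np.hstack([cv2.resize(q,(266,355),interpolation=cv2.INTER_CUBIC) for q in (a,b,c)]))
E
```

```text
(no output)
```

View pics/z1.png

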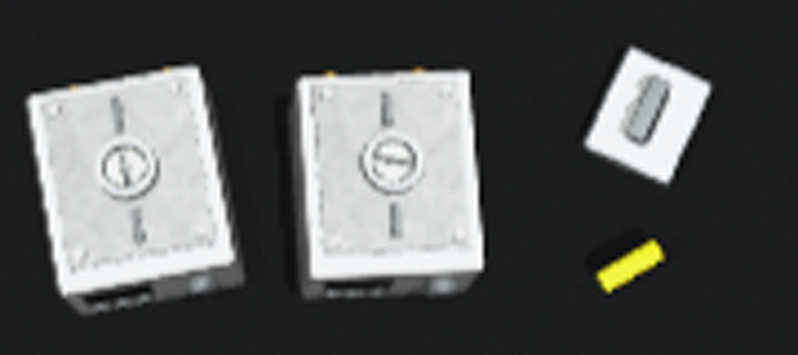

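jog_arm(steps=[{"delta_pos": [237,-583,-40],"turn": -5,"fingers": 100},{"delta_pos": [237,-583,-40],"turn": -5,"fingers": 100},{"delta_pos": [237,-583,-40],"turn": -5,"fingers": 100},{"delta_pos": [237,-583,-40],"turn": -5,"fingers": 100},{"delta_pos": [237,-583,-40],"turn": -5,"fingers": 100},{"delta_pos": [237,-583,-40],"turn": -5,"fingers": 100},{"delta_pos": [237,-583,-40],"turn": -5,"fingers": 100},{"delta_pos": [237,-583,-40],"turn": -5,"fingers": 100},{"delta_pos": [237,-583,-40],"turn": -5,"fingers": 100},{"delta_pos": [237,-583,-40],"turn": -5,"fingers": 100},{"delta_pos": [237,-583,-40],"turn": -5,"fingers": 100},{"delta_pos": [237,-583,-40],"turn": -5,"fingers": 100},{"delta_pos": [237,-583,-40],"turn": -5,"fingers": 100},{"delta_pos": [237,-583,-40],"turn": -5,"fingers": 100},{"delta_pos": [237,-583,-40],"turn": -5,"fingers": 100},{"delta_pos": [237,-583,-40],"turn": -5,"fingers": 100},{"delta_pos": [237,-583,-40],"turn": -5,"fingers": 100},{"delta_pos": [237,-583,-40],"turn": -5,"fingers": 100}])

```text
time_s: 2.45
position: [0.44, 0.008, 0.1994]
tcp_rot: [[0.408, -0.001, -0.913], [0.913, 0.001, 0.408], [0.0, -1.0, 0.001]]
force: [-0.4, 0.6, -0.3]
opening: 1.002
```

```bash
cat > h.py <<'E'
from rig import *
import cv2,numpy as np
def cam(name,s=None):
    """returns K, R(world->cam), t"""
    i=camera_info(name);f=192/np.tan(np.radians(i["fov_y"]/2))
    K=np.array([[f,0,i["cx"]],[0,f,i["cy"]],[0,0,1]])
    if name=="wrist":
        s=s or read_state();T=np.eye(4);T[:3,:3]=s["tcp_rot"];T[:3,3]=s["position"]
        V=np.linalg.inv(T@i["tool_from_camera"])
    else: V=i["view"]
    return K,V
def unproj(px,z,K,V):
    px=np.atleast_2d(px).astype(float)
    C=np.linalg.inv(V)
    d=(np.linalg.inv(K)@np.c_[px,np.ones(len(px))].T).T@C[:3,:3].T
    o=C[:3,3]
    return o+d*((z-o[2])/d[:,2])[:,None]
def proj(P,K,V):
    P=np.atleast_2d(P);c=P@V[:3,:3].T+V[:3,3];q=c@K.T;return q[:,:2]/q[:,2:]
def ortho(im,cx,cy,z,K,V,half=0.05,n=400):
    """metric top view at plane z: up=+x, left=+y"""
    g=np.linspace(half,-half,n)
    X,Y=np.meshgrid(cx+g,cy+g,indexing="ij")
    p=proj(np.c_[X.ravel(),Y.ravel(),np.full(X.size,z)],K,V).astype(np.float32)
    return cv2.remap(im,p[:,0].reshape(n,n),p[:,1].reshape(n,n),cv2.INTER_LINEAR)
E
python3 - <<'E'
from h import *
s=read_state();im=capture("wrist");K,V=cam("wrist",s)
cv2.imwrite("pics/w1.png",cv2.resize(im[:,:,::-1],(800,600)))
for z in (.05,.09):
    cv2.imwrite(f"pics/o1_{int(z*100)}.png",ortho(im,.441,.008,z,K,V)[:,:,::-1])
a=cv2.imread("pics/o1_5.png");b=cv2.imread("pics/o1_9.png");cv2.imwrite("pics/o1.png",np.hstack([a,b]))
for n in ("stand","key"):
    for d in trace(n,"wrist"):
        m=d["mask"];print(n,d["confidence"],m.sum(),cv2.minAreaRect(np.argwhere(m)[:,::-1].astype(np.float32)))
    print([(d["position"],d["confidence"]) for d in tip_of(n,"wrist")])
print([(d["position"],d["confidence"]) for d in tip_of("stand_mouth","wrist")])
E
```

```text
stand 0.71 4107 ((353.1890869140625, 138.2987823486328), (67.14237213134766, 66.36934661865234), 6.340191841125488)
stand 0.6 2718 ((255.0, 184.5), (65.0, 52.0), 90.0)
[([0.4397, 0.1341, 0.0023], 0.92), ([0.4443, 0.0071, 0.0029], 0.6)]
key 0.68 687 ((225.79998779296875, 101.89998626708984), (16.519962310791016, 45.45206069946289), 34.15969467163086)
key 0.56 510 ((254.5, 195.5), (45.0, 11.0), 90.0)
key 0.47 5104 ((442.9700012207031, 218.2042236328125), (61.98349380493164, 134.89617919921875), 88.13737487792969)
[([0.3526, 0.0267, 0.0009], 0.88), ([0.4389, 0.0108, 0.0081], 0.72)]
[([0.4431, 0.0111, 0.048], 0.87), ([0.4449, 0.1331, 0.0498], 0.68)]
```

View pics/w1.png

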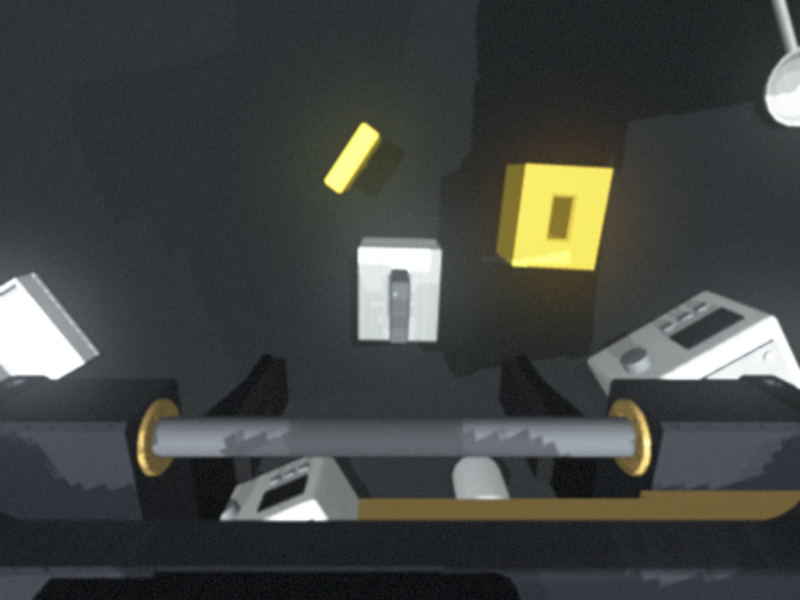

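View pics/o1.png

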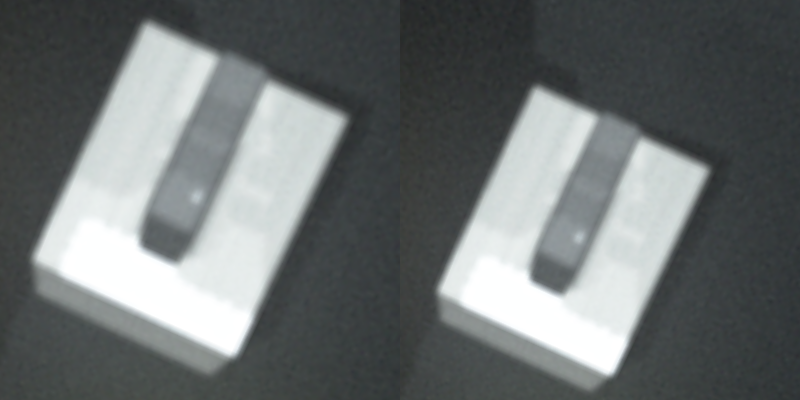

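jog_arm(steps=[{"delta_pos": [3.5,2,-30],"turn": -1,"fingers": 50},{"delta_pos": [3.5,2,-60],"turn": -1,"fingers": 50},{"delta_pos": [3.5,2,-90],"turn": -1,"fingers": 50},{"delta_pos": [3.5,2,-115],"turn": -1,"fingers": 50},{"delta_pos": [3.5,2,-127],"turn": -1,"fingers": 50},{"delta_pos": [3.5,2,-127],"turn": -1,"fingers": 50},{"delta_pos": [3.5,2,-127],"turn": -1,"fingers": 50}])

```text
time_s: 3.33
position: [0.4437, 0.0106, 0.0722]
tcp_rot: [[0.422, -0.002, -0.907], [0.907, 0.0, 0.422], [-0.0, -1.0, 0.002]]
force: [0.2, 0.1, 0.1]
opening: 0.563
```

```bash
python3 - <<'E'
from h import *
s=read_state();im=capture("wrist")
print(s["position"],s["force"],s["opening"])
cv2.imwrite("pics/w2.png",cv2.resize(im[:,:,::-1],(800,600)))
E
```

```text
[0.44366521 0.0105779  0.0722145 ] [0.16636297 0.06677412 0.13909882] 0.5632422822338696
```

View pics/w2.png

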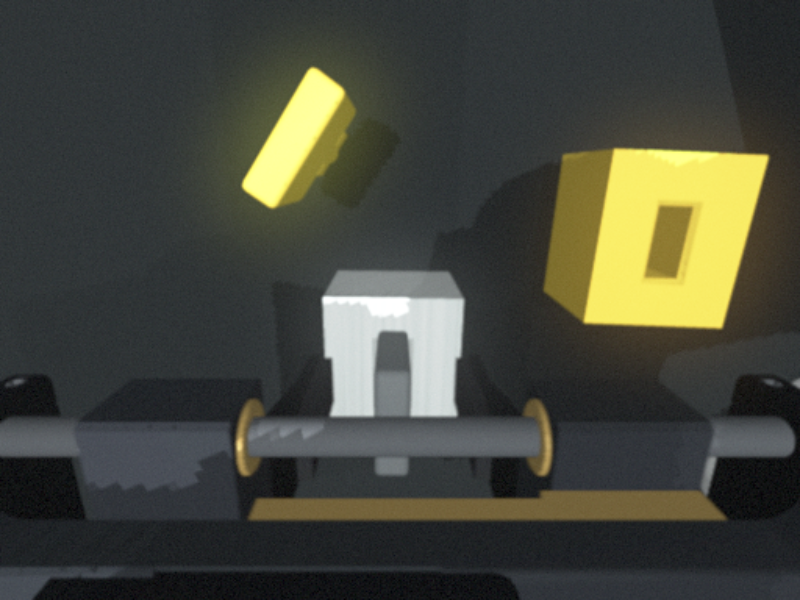

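jog_arm(steps=[{"fingers": 0},{"fingers": 0},{"fingers": 0},{"fingers": 0},{"fingers": 0},{"fingers": 0},{"fingers": 0},{"fingers": 0}])

```text
$.steps[0]: bad value
```

jog_arm(steps=[{"delta_pos": [0,0,0],"turn": 0,"fingers": 0},{"delta_pos": [0,0,0],"turn": 0,"fingers": 0},{"delta_pos": [0,0,0],"turn": 0,"fingers": 0},{"delta_pos": [0,0,0],"turn": 0,"fingers": 0},{"delta_pos": [0,0,0],"turn": 0,"fingers": 0},{"delta_pos": [0,0,0],"turn": 0,"fingers": 0},{"delta_pos": [0,0,0],"turn": 0,"fingers": 0}])

```text
time_s: 3.97
position: [0.4442, 0.0098, 0.0728]
tcp_rot: [[0.423, 0.001, -0.906], [0.906, -0.0, 0.423], [0.0, -1.0, -0.001]]
force: [-0.2, 0.6, 3.6]
opening: 0.134
```

jog_arm(steps=[{"delta_pos": [0,0,30],"turn": 0,"fingers": 0},{"delta_pos": [0,0,65],"turn": 0,"fingers": 0},{"delta_pos": [0,0,100],"turn": 0,"fingers": 0},{"delta_pos": [0,0,130],"turn": 0,"fingers": 0},{"delta_pos": [20,-25,130],"turn": -7,"fingers": 0},{"delta_pos": [40,-50,130],"turn": -14,"fingers": 0},{"delta_pos": [60,-75,130],"turn": -21,"fingers": 0},{"delta_pos": [80,-95,130],"turn": -28,"fingers": 0},{"delta_pos": [100,-115,130],"turn": -35,"fingers": 0},{"delta_pos": [120,-140,130],"turn": -42,"fingers": 0},{"delta_pos": [140,-160,130],"turn": -49,"fingers": 0},{"delta_pos": [155,-180,130],"turn": -56,"fingers": 0},{"delta_pos": [165,-190,130],"turn": -63,"fingers": 0},{"delta_pos": [175,-199,130],"turn": -70,"fingers": 0},{"delta_pos": [175,-199,130],"turn": -77,"fingers": 0},{"delta_pos": [175,-199,130],"turn": -82,"fingers": 0},{"delta_pos": [175,-199,130],"turn": -82,"fingers": 0},{"delta_pos": [175,-199,130],"turn": -82,"fingers": 0}])

```text
time_s: 5.47
position: [0.6184, -0.1889, 0.2018]
tcp_rot: [[0.957, -0.002, 0.29], [-0.29, 0.001, 0.957], [-0.002, -1.0, 0.0]]
force: [0.9, 0.6, -1.4]
opening: 0.131
```

```bash
python3 - <<'E'
from h import *
s=read_state();im=capture("wrist");K,V=cam("wrist",s)
print(s["position"],s["force"],s["moment"],s["opening"],s["tcp_rot"][:,0])
cv2.imwrite("pics/w3.png",cv2.resize(im[:,:,::-1],(800,600)))
cv2.imwrite("pics/o3.png",np.hstack([ortho(im,.628,-.16,.081,K,V,.03),ortho(im,.622,-.166,.070,K,V,.08)])[:,:,::-1])
for n in ("slot_a","pump_a","key"): print(n,[(d["position"],d["confidence"]) for d in tip_of(n,"wrist")])
im=capture("side");cv2.imwrite("pics/s3.png",cv2.resize(im[100:300,150:400,::-1],(750,600),interpolation=cv2.INTER_CUBIC))
E
```

```text
[ 0.61843576 -0.18886087  0.20175374] [ 0.910899    0.60629441 -1.43284342] [-0.13309297  0.09233744 -0.01914292] 0.131401120998753 [ 0.95690105 -0.29040842 -0.00182369]
slot_a [([0.6272, -0.1645, 0.0807], 0.68)]
pump_a [([0.6275, -0.1615, -0.0013], 0.94)]
key [([0.6215, -0.1871, 0.1344], 0.7)]
```

View pics/w3.png

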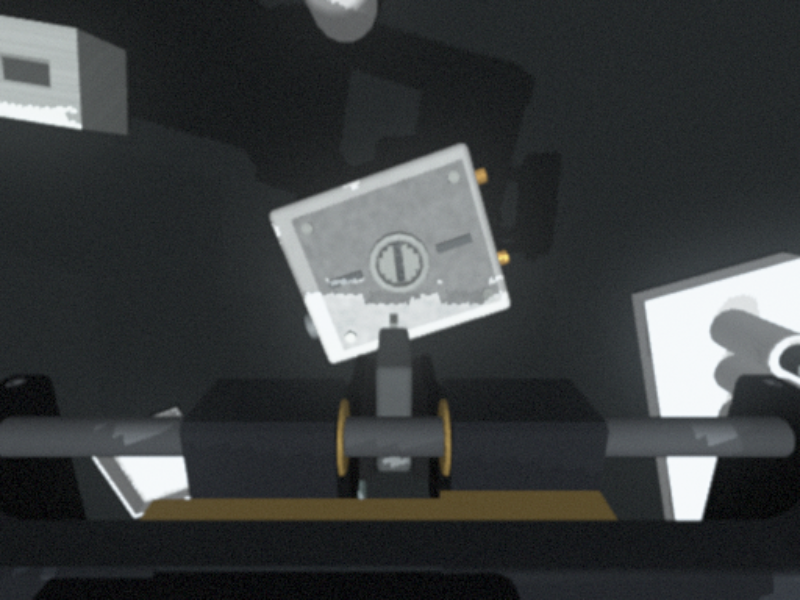

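View pics/o3.png

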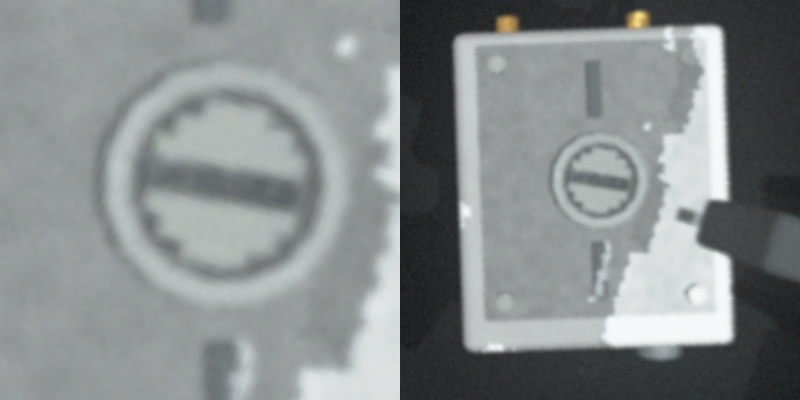

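View pics/s3.png

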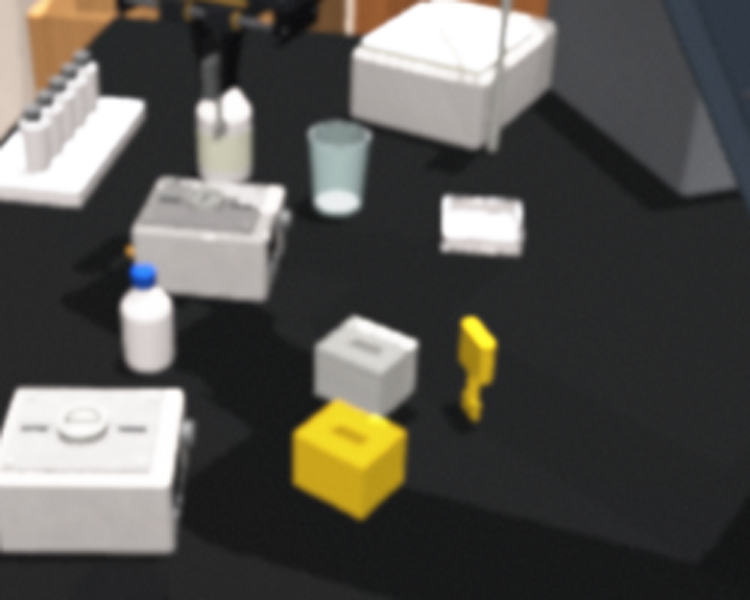

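jog_arm(steps=[{"delta_pos": [4,-2,-10],"turn": 5,"fingers": 0},{"delta_pos": [8.4,-4.6,-25],"turn": 10,"fingers": 0},{"delta_pos": [8.4,-4.6,-40],"turn": 10,"fingers": 0},{"delta_pos": [8.4,-4.6,-40],"turn": 10,"fingers": 0},{"delta_pos": [8.4,-4.6,-40],"turn": 10,"fingers": 0},{"delta_pos": [8.4,-4.6,-40],"turn": 10,"fingers": 0}])

```text
time_s: 6.22
position: [0.6278, -0.1938, 0.1632]
tcp_rot: [[0.993, 0.001, 0.122], [-0.122, -0.0, 0.993], [0.001, -1.0, -0.0]]
force: [1.2, -0.5, -0.9]
opening: 0.136
```

```bash
python3 - <<'E'
from h import *
s=read_state();im=capture("wrist");K,V=cam("wrist",s)
print(s["position"],s["force"],s["moment"],s["opening"],s["tcp_rot"][:,0])
cv2.imwrite("pics/w4.png",cv2.resize(im[110:300,150:360,::-1],(663,600),interpolation=cv2.INTER_CUBIC))
cv2.imwrite("pics/o4.png",ortho(im,.63,-.164,.081,K,V,.03,600)[:,:,::-1])
for n in ("slot_a","key"): print(n,[(d["position"],d["confidence"]) for d in tip_of(n,"wrist")])
E
```

```text
[ 0.62779321 -0.19376331  0.16319737] [ 1.22799723 -0.54954317 -0.89271181] [-0.0903636   0.02305509  0.02050684] 0.1359272187865729 [ 9.92540598e-01 -1.21911587e-01  8.52594582e-04]
slot_a [([0.6252, -0.1637, 0.0816], 0.68)]
key [([0.6258, -0.1906, 0.0982], 0.86)]
```

View pics/w4.png

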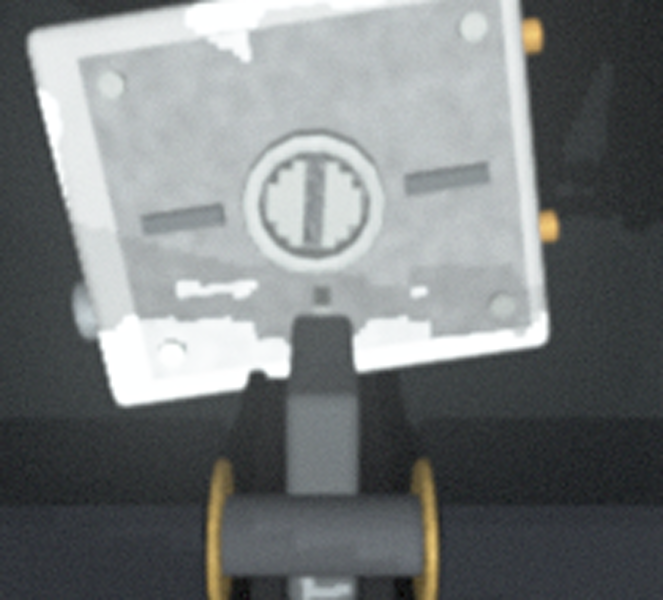

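View pics/o4.png

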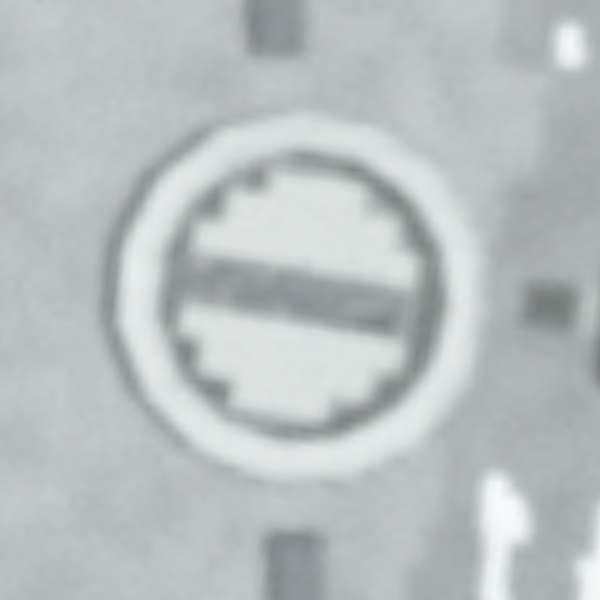

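```bash
python3 - <<'E'
from h import *
s=read_state();im=capture("wrist");K,V=cam("wrist",s)
o=cv2.cvtColor(ortho(im,.63,-.164,.081,K,V,.02,800),cv2.COLOR_RGB2GRAY).astype(float) # .05mm/px
o=cv2.GaussianBlur(o,(0,0),4)
# along columns (y dir) find edges upper/lower with gradient near slot
gy=np.gradient(o,axis=0)
up=[];lo=[]
for c in range(300,541,8):
    mid=int(370+ (c-400)*0.15)
    seg=gy[mid-100:mid+100,c]
    u=np.argmin(seg);l=np.argmax(seg)
    up.append((c,mid-100+u));lo.append((c,mid-100+l))
for e in(up,lo):
    e=np.array(e,float)
    v=cv2.fitLine(e.astype(np.float32),cv2.DIST_HUBER,0,.01,.01).ravel();print(v, np.degrees(np.arctan2(v[1],v[0])), "y at 400", v[3]+(400-v[2])*v[1]/v[0])
print(up[::5],lo[::5])
vis=cv2.cvtColor(o.astype(np.uint8),cv2.COLOR_GRAY2BGR)
for p in up: cv2.circle(vis,p,3,(0,0,255),-1)
for p in lo: cv2.circle(vis,p,3,(0,255,0),-1)
o2=ortho(im,.63,-.164,.084,K,V,.025,1000);g=cv2.medianBlur(cv2.cvtColor(o2,cv2.COLOR_RGB2GRAY),5)
c=cv2.HoughCircles(g,cv2.HOUGH_GRADIENT,1,500,param1=80,param2=20,minRadius=340,maxRadius=420);print("outer",c)
c=cv2.HoughCircles(g,cv2.HOUGH_GRADIENT,1,500,param1=80,param2=20,minRadius=250,maxRadius=310);print("inner",c)
cv2.imwrite("pics/v4.png",cv2.resize(vis,(600,600)))
# blade end profile
r=cv2.cvtColor(im,cv2.COLOR_RGB2GRAY)
for row in range(199,212): print(row,r[row,238:266])
E
```

```text
[9.9145001e-01 1.3048726e-01 4.3200000e+02 3.4650000e+02] 7.4977503 y at 400 342.2884
[9.7575420e-01 2.1886921e-01 4.1046365e+02 4.5350970e+02] 12.642625 y at 400 451.16263
[(300, np.int64(327)), (340, np.int64(321)), (380, np.int64(341)), (420, np.int64(345)), (460, np.int64(350)), (500, np.int64(355)), (540, np.int64(360))] [(300, np.int64(429)), (340, np.int64(435)), (380, np.int64(437)), (420, np.int64(462)), (460, np.int64(467)), (500, np.int64(472)), (540, np.int64(475))]
outer None
inner None
199 [179 176 176 176 177 181 179 173 171 176 173 175 172 174 173 172 175 178
 170 171 168 163 166 166 165 164 163 165]
200 [176 175 177 181 181 179 173 170 171 170 171 164 162 154 157 157 166 174
 173 171 166 167 166 166 165 161 163 167]
201 [171 174 179 179 182 178 174 173 175 169 165 151 135 131 137 140 156 168
 171 171 168 171 169 165 165 163 166 167]
202 [170 174 176 180 181 176 177 171 168 171 164 144 127 124 122 129 144 167
 173 174 173 170 169 167 166 166 163 169]
203 [175 170 175 175 178 178 178 173 172 169 164 148 126 123 119 129 147 168
 175 172 174 172 171 170 167 170 169 167]

[... 251 characters left out ...]
170 169 171 173 171 169 169 167 163 158 149 146 144 145 160 175
 177 177 178 176 175 172 172 166 169 168]
207 [171 167 168 168 172 170 169 170 170 168 170 179 182 180 182 179 179 176
 175 176 178 174 176 176 174 169 171 163]
208 [172 170 172 173 172 170 171 165 162 166 169 177 191 192 192 191 182 174
 173 174 174 176 174 175 172 171 171 167]
209 [173 173 173 175 173 164 155 137 137 137 143 151 158 158 158 158 154 149
 147 142 154 158 166 177 175 173 170 169]
210 [179 175 177 177 169 142 121 111 105 107 108 109 117 115 118 115 113 111
 108 112 115 123 142 169 172 176 174 186]
211 [171 174 173 175 157 123  94  90  90  93  88  93  93  96  89  92  94  93
  93  90  93  96 115 154 172 175 189 227]
```

View pics/v4.png

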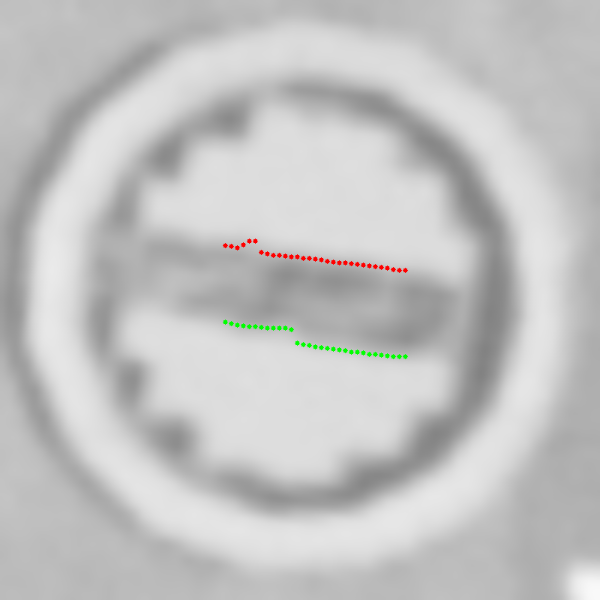

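jog_arm(steps=[{"delta_pos": [1,15,0],"turn": -1.5,"fingers": 0},{"delta_pos": [2.1,30.1,0],"turn": -1.5,"fingers": 0},{"delta_pos": [2.1,30.1,-5],"turn": -1.5,"fingers": 0},{"delta_pos": [2.1,30.1,-8],"turn": -1.5,"fingers": 0},{"delta_pos": [2.1,30.1,-8],"turn": -1.5,"fingers": 0},{"delta_pos": [2.1,30.1,-8],"turn": -1.5,"fingers": 0}])

```text
time_s: 6.92
position: [0.6294, -0.1638, 0.1542]
tcp_rot: [[0.989, -0.001, 0.148], [-0.148, -0.0, 0.989], [-0.001, -1.0, -0.0]]
force: [-0.2, 0.2, -0.9]
opening: 0.14
```

```bash
python3 - <<'E'
from h import *
s=read_state();im=capture("wrist");K,V=cam("wrist",s)
print(s["position"],s["force"],s["moment"],s["opening"],s["tcp_rot"][:,0])
s=read_state();print(s["position"])
cv2.imwrite("pics/w5.png",cv2.resize(im[140:300,170:340,::-1],(637,600),interpolation=cv2.INTER_NEAREST))
E
```

```text
[ 0.62941443 -0.16384913  0.15416212] [-0.18921539  0.24088506 -0.88541005] [-0.11804576  0.06894175 -0.03059112] 0.13950248773735113 [ 9.89024050e-01 -1.47753540e-01 -5.66150543e-04]
[ 0.6295683  -0.16409778  0.15437637]
```

View pics/w5.png

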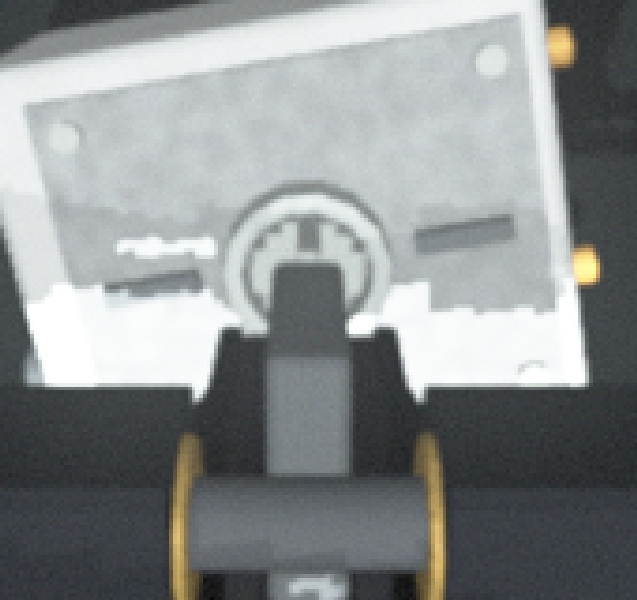

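```bash
python3 - <<'E'
from h import *
im=capture("wrist");r=cv2.cvtColor(im,cv2.COLOR_RGB2GRAY)
for row in range(196,214): print(row,r[row,240:264])
s=read_state();print(s["position"],s["moment"],s["force"])
E
```

```text
196 [236 234 232 230 221 214 205 200 201 199 202 199 192 193 190 204 218 224
 225 231 234 236 235 236]
197 [227 225 221 213 204 185 168 160 160 165 174 168 164 159 154 158 171 185
 200 222 226 231 231 234]
198 [217 209 200 189 172 165 162 155 159 168 167 150 147 147 148 150 152 157
 174 190 207 220 225 226]
199 [205 184 163 157 166 186 188 192 191 184 171 157 151 157 168 180 188 186
 182 171 169 182 202 216]
200 [173 159 142 141 170 199 211 211 199 181 159 145 145 156 171 199 207 210
 199 166 140 143 166 191]
201 [160 163 156 158 180 201 211 213 201 167 145 134 135 138 157 196 211 208
 206 172 149 143 149 166]
202 [170 191 194 193 199 207 211 209 193 154 130 129 131 132 152 197 212 211
 209 199 192 190 186 172]
203 [176 201 209 206 209 212 209 211 193 153 130 131 131 130 147 193 207 208
 209 208 212 210 201 174]
204 [177 205 213 209 210 206 208 207 191 150 129 131 130 129 141 195 212 213
 211 213 212 209 203 166]
205 [182 206 209 209 211 209 209 208 186 152 137 133 132 128 145 191 208 211
 209 211 213 211 202 169]
206 [198 209 209 211 209 209 211 203 186 162 152 153 155 150 158 196 2
[... 167 characters left out ...]
7 203 186 188 197 199 203 198 193 200 203 206
 205 206 214 209 207 207]
209 [210 213 207 199 186 174 168 165 159 161 165 172 172 166 157 164 167 172
 180 185 197 211 209 213]
210 [212 211 202 171 139 125 121 120 118 115 119 124 123 118 118 121 125 125
 133 140 166 198 211 212]
211 [213 211 187 138 108  97  92 100  99  95  96 100  97  98  99 100  96  97
 100  99 134 187 209 213]
212 [212 205 167 120  92  93  94  94  89  91  93  96  93  96  93  94  96  96
  95  92 112 163 202 208]
213 [213 205 154 110  87  94  95  93  95  93  97  95  94  93  99  98  96  93
  93  93 106 147 198 209]
[ 0.62962653 -0.16415414  0.15446743] [-0.09407889  0.10551561 -0.00461508] [ 0.6560708  -0.06428193 -0.92923833]
```

jog_arm(steps=[{"delta_pos": [0,0,-2],"turn": 0,"fingers": 0},{"delta_pos": [0,0,-4],"turn": 0,"fingers": 0},{"delta_pos": [0,0,-6],"turn": 0,"fingers": 0},{"delta_pos": [0,0,-7],"turn": 0,"fingers": 0},{"delta_pos": [0,0,-8],"turn": 0,"fingers": 0},{"delta_pos": [0,0,-8],"turn": 0,"fingers": 0}])

```text
time_s: 7.52
position: [0.6294, -0.1636, 0.1462]
tcp_rot: [[0.989, -0.001, 0.148], [-0.148, 0.0, 0.989], [-0.001, -1.0, 0.0]]
force: [-0.9, 0.0, -1.5]
opening: 0.137
```

jog_arm(steps=[{"delta_pos": [0,0,-1],"turn": 0,"fingers": 0},{"delta_pos": [0,0,-2],"turn": 0,"fingers": 0},{"delta_pos": [0,0,-3],"turn": 0,"fingers": 0},{"delta_pos": [0,0,-3],"turn": 0,"fingers": 0}])

```text
time_s: 7.85
position: [0.6294, -0.1635, 0.1433]
tcp_rot: [[0.989, -0.0, 0.148], [-0.148, 0.0, 0.989], [-0.0, -1.0, 0.0]]
force: [-0.3, 0.0, -1.6]
opening: 0.137
```

jog_arm(steps=[{"delta_pos": [0,0,-1],"turn": 0,"fingers": 0},{"delta_pos": [0,0,-1.5],"turn": 0,"fingers": 0},{"delta_pos": [0,0,-1.5],"turn": 0,"fingers": 0},{"delta_pos": [0,0,-1.5],"turn": -5,"fingers": 0},{"delta_pos": [0,0,-1.5],"turn": -10,"fingers": 0},{"delta_pos": [0,0,-1.5],"turn": -10,"fingers": 0},{"delta_pos": [0,0,-1.5],"turn": -10,"fingers": 0}])

```text
time_s: 8.43
position: [0.6294, -0.1635, 0.142]
tcp_rot: [[0.949, -0.0, 0.315], [-0.315, -0.0, 0.949], [-0.0, -1.0, -0.0]]
force: [0.4, -0.1, -1.5]
opening: 0.134
```

```bash
python3 - <<'E'
from h import *
for i in range(3):
    s=read_state();print(s["position"],s["moment"],s["force"],s["tau"][5]);im=capture("wrist")
cv2.imwrite("pics/w6.png",cv2.resize(im[140:300,170:340,::-1],(637,600)))
E
```

```text
[ 0.62941183 -0.16354622  0.14200081] [-0.11389141  0.15341606  0.09158699] [ 0.35543802 -0.06948222 -1.52340058] 0.17707218881696463
[ 0.62944888 -0.1635651   0.14200373] [-0.13203825  0.14171181  0.0601723 ] [ 0.5044377   0.94172222 -1.45446   ] 0.11760613415390253
[ 0.62941686 -0.16355388  0.14199466] [-0.10083536  0.15547076  0.12727783] [-0.07667485 -0.80955923 -1.653128  ] 0.10401899926364422
```

View pics/w6.png

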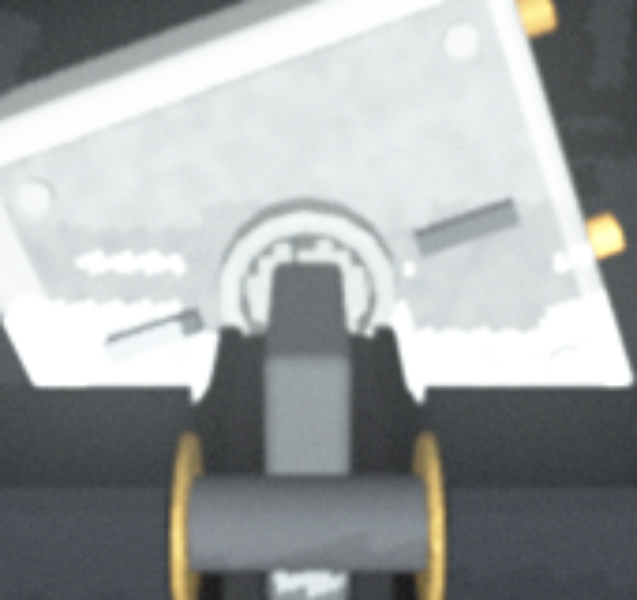

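jog_arm(steps=[{"delta_pos": [0,0,0],"turn": -5,"fingers": 0},{"delta_pos": [0,0,0],"turn": -10,"fingers": 0},{"delta_pos": [0,0,0],"turn": -15,"fingers": 0},{"delta_pos": [0,0,0],"turn": -20,"fingers": 0},{"delta_pos": [0,0,0],"turn": -25,"fingers": 0},{"delta_pos": [0,0,0],"turn": -30,"fingers": 0},{"delta_pos": [0,0,0],"turn": -30,"fingers": 0}])

```text
time_s: 9.17
position: [0.6296, -0.1637, 0.142]
tcp_rot: [[0.662, 0.0, 0.749], [-0.749, -0.0, 0.662], [0.0, -1.0, -0.0]]
force: [-0.1, 0.4, -1.9]
opening: 0.134
```

```bash
python3 - <<'E'
from h import *
for i in range(4):
    s=read_state();print(s["position"],s["moment"],s["force"],s["tau"][5]);im=capture("wrist")
cv2.imwrite("pics/w7.png",cv2.resize(im[140:300,170:340,::-1],(637,600)))
E
```

```text
[ 0.62961228 -0.16365848  0.14199291] [-0.1355171   0.09692777  0.20388026] [-0.07846301  0.43975745 -1.89481681] 0.6514486111700535
[ 0.62961064 -0.16368462  0.14202435] [-0.15187011  0.06141656  0.11029132] [ 0.41891321 -0.82988633 -2.48623499] 0.3170381672680378
[ 0.62960272 -0.16367336  0.1420147 ] [-0.10179363  0.06579344  0.10810706] [ 0.76640661  0.09253017 -1.70633215] 0.1784556219354272
[ 0.62960145 -0.16364477  0.14201382] [-0.11437029  0.13718427  0.14796099] [-0.78934653 -0.75785062 -1.98132449] 0.14170166105031967
```

View pics/w7.png

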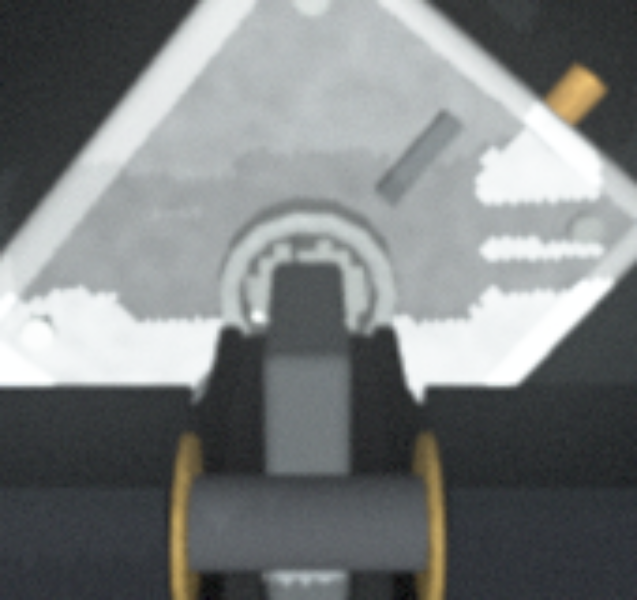

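jog_arm(steps=[{"delta_pos": [0,0,0],"turn": -5,"fingers": 0},{"delta_pos": [0,0,0],"turn": -10,"fingers": 0},{"delta_pos": [0,0,0],"turn": -15,"fingers": 0},{"delta_pos": [0,0,0],"turn": -20,"fingers": 0},{"delta_pos": [0,0,0],"turn": -25,"fingers": 0},{"delta_pos": [0,0,0],"turn": -30,"fingers": 0},{"delta_pos": [0,0,0],"turn": -35,"fingers": 0},{"delta_pos": [0,0,0],"turn": -39,"fingers": 0},{"delta_pos": [0,0,0],"turn": -39,"fingers": 0},{"delta_pos": [0,0,0],"turn": -39,"fingers": 0}])

```text
time_s: 10.2
position: [0.6297, -0.1639, 0.1421]
tcp_rot: [[0.046, 0.0, 0.999], [-0.999, -0.001, 0.046], [0.001, -1.0, 0.0]]
force: [1.2, -0.5, -2.9]
opening: 0.136
```

```bash
cat > m.py <<'E'
from h import *
M=[];F=[]
for i in range(8):
    s=read_state();M.append(s["moment"]);F.append(s["force"]);im=capture("wrist")
print(s["position"],np.degrees(np.arctan2(s["tcp_rot"][1,0],s["tcp_rot"][0,0])),"M",np.mean(M,0),np.std(M,0)[2],"F",np.mean(F,0),s["opening"])
cv2.imwrite("pics/wl.png",cv2.resize(im[140:300,170:340,::-1],(637,600)))
E
python3 m.py
```

```text
[ 0.62969752 -0.16384201  0.14203081] -87.47473571963643 M [-0.32632597  0.02846865  0.16112725] 0.038693804209271536 F [ 0.58645092 -0.86256387 -2.90758428] 0.13674820196804402
```

View pics/wl.png

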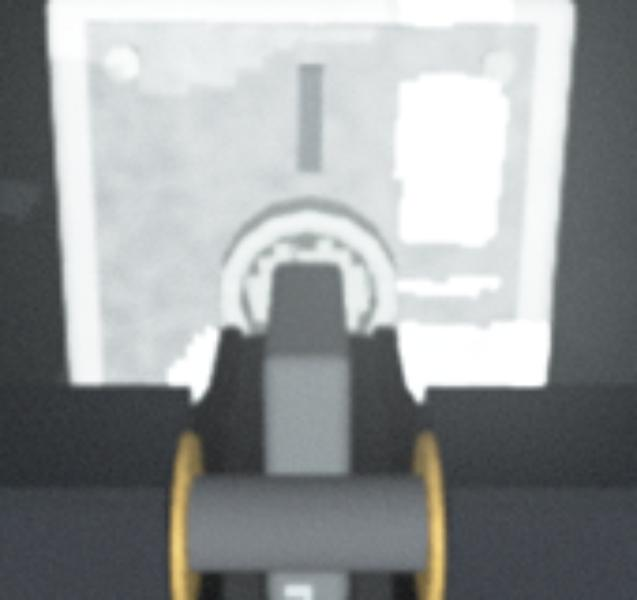

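jog_arm(steps=[{"delta_pos": [0,0,0],"turn": -2,"fingers": 0},{"delta_pos": [0,0,0],"turn": -4,"fingers": 0},{"delta_pos": [0,0,0],"turn": -6,"fingers": 0},{"delta_pos": [0,0,0],"turn": -6,"fingers": 0}])

```text
time_s: 10.93
position: [0.6297, -0.1639, 0.142]
tcp_rot: [[-0.061, 0.0, 0.998], [-0.998, -0.001, -0.061], [0.0, -1.0, 0.0]]
force: [0.1, -2.3, -3.1]
opening: 0.132
```

```bash
python3 m.py
```

```text
[ 0.62969759 -0.16380578  0.14206892] -93.48749346849783 M [-0.53663945 -0.05059547  0.19138987] 0.02159245693032079 F [ 0.6497165  -2.158014   -3.45665074] 0.13479878257666822
```

jog_arm(steps=[{"delta_pos": [0,0,0],"turn": -2,"fingers": 0},{"delta_pos": [0,0,0],"turn": -4,"fingers": 0},{"delta_pos": [0,0,0],"turn": -5,"fingers": 0},{"delta_pos": [0,0,0],"turn": -5,"fingers": 0}])

```text
time_s: 11.67
position: [0.6297, -0.1638, 0.1421]
tcp_rot: [[-0.148, 0.0, 0.989], [-0.989, -0.0, -0.148], [0.0, -1.0, 0.0]]
force: [1.1, -2.6, -3.2]
opening: 0.131
```

```bash
python3 m.py
```

```text
[ 0.62968056 -0.16379353  0.14207217] -98.49683986142881 M [-0.73183245 -0.11179456  0.19572941] 0.022370735866578867 F [ 0.89698488 -3.093427   -4.0475827 ] 0.13691213401611063
```

jog_arm(steps=[{"delta_pos": [0,0,0],"turn": -2,"fingers": 0},{"delta_pos": [0,0,0],"turn": -4,"fingers": 0},{"delta_pos": [0,0,0],"turn": -5,"fingers": 0},{"delta_pos": [0,0,0],"turn": -5,"fingers": 0}])

```text
time_s: 12.4
position: [0.6296, -0.1638, 0.1421]
tcp_rot: [[-0.233, 0.0, 0.972], [-0.972, -0.0, -0.233], [0.0, -1.0, 0.0]]
force: [0.4, -4.2, -4.2]
opening: 0.135
```

```bash
python3 m.py
```

```text
[ 0.62964095 -0.1637469   0.14208518] -103.49375801455213 M [-0.87683553 -0.15536118  0.34357929] 0.023241179599803926 F [ 1.1923156  -3.71655815 -4.29774364] 0.13459593167559578
```

View pics/wl.png

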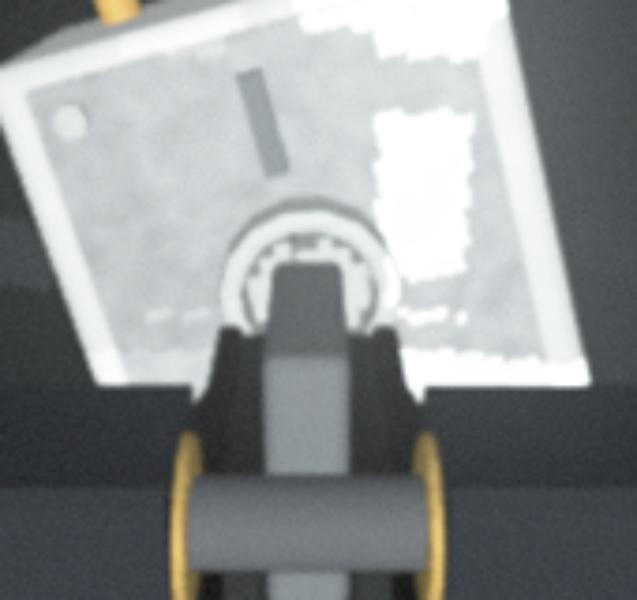

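jog_arm(steps=[{"delta_pos": [0,0,0],"turn": -1,"fingers": 0},{"delta_pos": [0,0,0],"turn": -1.7,"fingers": 0},{"delta_pos": [0,0,0],"turn": -1.7,"fingers": 0},{"delta_pos": [0,0,0],"turn": -1.7,"fingers": 0}])

```text
time_s: 13.13
position: [0.6296, -0.1637, 0.1421]
tcp_rot: [[-0.262, 0.0, 0.965], [-0.965, -0.0, -0.262], [0.0, -1.0, 0.0]]
force: [1.5, -3.4, -4.0]
opening: 0.137
```

```bash
python3 m.py; python3 m.py
```

```text
[ 0.62957371 -0.16368508  0.1420719 ] -105.20927694433226 M [-0.97900658 -0.18234915  0.38043094] 0.01571023774519492 F [ 1.72147958 -4.45268138 -4.35483207] 0.13547507984018436
[ 0.629589   -0.16365709  0.14204844] -105.20685060105968 M [-1.0246425  -0.17196441  0.40052294] 0.024130266647721423 F [ 1.66542976 -4.37817445 -4.60996575] 0.13487181672296253
```

jog_arm(steps=[{"delta_pos": [0,0,0],"turn": -0.8,"fingers": 0},{"delta_pos": [0,0,0],"turn": -0.8,"fingers": 0},{"delta_pos": [0,0,0],"turn": -0.8,"fingers": 0}])

```text
time_s: 14.18
position: [0.6296, -0.1637, 0.1421]
tcp_rot: [[-0.276, 0.0, 0.961], [-0.961, -0.0, -0.276], [0.0, -1.0, 0.0]]
force: [2.2, -4.4, -4.5]
opening: 0.138
```

```bash
python3 m.py
```

```text
[ 0.6295845  -0.16365082  0.14208002] -106.01038499302061 M [-1.05667897 -0.18638575  0.41566899] 0.02404921770271787 F [ 1.90438091 -4.48328433 -4.56466483] 0.1385255858046638
```

jog_arm(steps=[{"delta_pos": [0,0,0],"turn": 4,"fingers": 0},{"delta_pos": [0,0,0],"turn": 8,"fingers": 0},{"delta_pos": [0,0,0],"turn": 11,"fingers": 0},{"delta_pos": [0,0,0],"turn": 11,"fingers": 0}])

```text
time_s: 14.92
position: [0.6296, -0.1637, 0.1421]
tcp_rot: [[-0.088, 0.0, 0.996], [-0.996, 0.0, -0.088], [-0.0, -1.0, 0.0]]
force: [1.1, -5.2, -4.7]
opening: 0.136
```

```bash
python3 m.py
```

```text
[ 0.62958928 -0.16361999  0.14212535] -95.04749656101095 M [-1.13686161 -0.17424405  0.08192695] 0.025323144924077827 F [ 1.31084534 -4.86931347 -4.00747362] 0.13852177846875605
```

jog_arm(steps=[{"delta_pos": [0,0,0],"turn": 3,"fingers": 0},{"delta_pos": [0,-0.3,0],"turn": 3,"fingers": 0},{"delta_pos": [0,-0.3,4],"turn": 3,"fingers": 0},{"delta_pos": [0,-0.3,10],"turn": 3,"fingers": 0},{"delta_pos": [0,-0.3,25],"turn": 3,"fingers": 0},{"delta_pos": [0,-0.3,60],"turn": 3,"fingers": 0},{"delta_pos": [0,-25,60],"turn": 3,"fingers": 0},{"delta_pos": [0,-25,60],"turn": 3,"fingers": 0},{"delta_pos": [0,-25,60],"turn": 3,"fingers": 0}])

```text
time_s: 16.07
position: [0.6291, -0.1878, 0.2031]
tcp_rot: [[-0.037, -0.0, 0.999], [-0.999, 0.003, -0.037], [-0.003, -1.0, -0.0]]
force: [-1.3, 0.6, -1.8]
opening: 0.137
```

```bash
python3 m.py; python3 - <<'E'
from h import *
im=capture("wrist");cv2.imwrite("pics/w8.png",cv2.resize(im[:,:,::-1],(800,600)))
r=cv2.cvtColor(im,cv2.COLOR_RGB2GRAY)
im=capture("side");cv2.imwrite("pics/s8.png",cv2.resize(im[100:300,150:400,::-1],(750,600),interpolation=cv2.INTER_CUBIC))
im=capture("top");cv2.imwrite("pics/t8.png",cv2.resize(im[90:210,220:380,::-1],(800,600),interpolation=cv2.INTER_CUBIC))
E
```

```text
[ 0.62919281 -0.18768569  0.20146707] -91.98770504608633 M [-0.03735889  0.17196642  0.00551856] 0.030337262839655967 F [-0.16428793 -0.04177215 -1.47356182] 0.1336075207441947
```

View pics/w8.png

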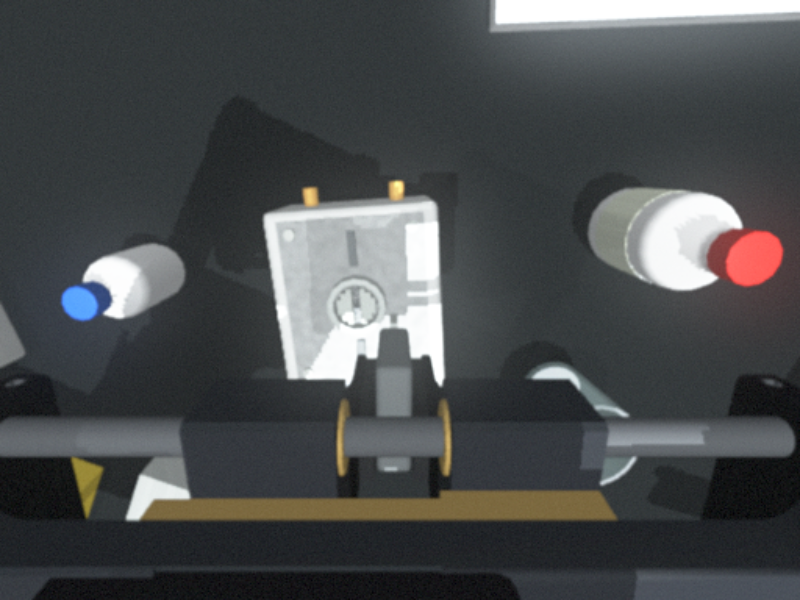

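View pics/s8.png

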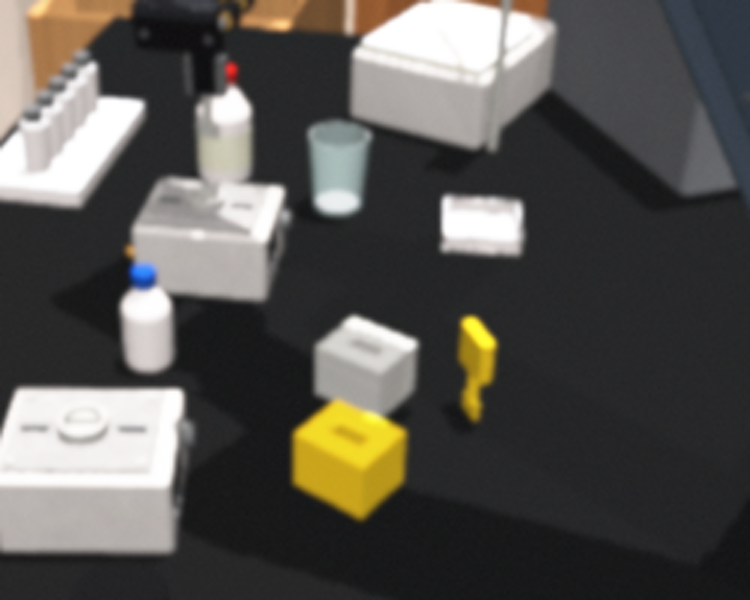

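jog_arm(steps=[{"delta_pos": [-20,20,5],"turn": -5,"fingers": 0},{"delta_pos": [-45,45,5],"turn": -10,"fingers": 0},{"delta_pos": [-70,70,5],"turn": -15,"fingers": 0},{"delta_pos": [-95,95,5],"turn": -20,"fingers": 0},{"delta_pos": [-120,120,5],"turn": -23,"fingers": 0},{"delta_pos": [-145,145,5],"turn": -23,"fingers": 0},{"delta_pos": [-165,170,0],"turn": -23,"fingers": 0},{"delta_pos": [-180,190,-20],"turn": -23,"fingers": 0},{"delta_pos": [-185.5,197.6,-40],"turn": -23,"fingers": 0},{"delta_pos": [-185.5,197.6,-65],"turn": -23,"fingers": 0},{"delta_pos": [-185.5,197.6,-65],"turn": -23,"fingers": 0},{"delta_pos": [-185.5,197.6,-65],"turn": -23,"fingers": 0}])

```text
time_s: 17.62
position: [0.4438, 0.0091, 0.1367]
tcp_rot: [[-0.423, -0.002, 0.906], [-0.906, 0.0, -0.423], [0.0, -1.0, -0.002]]
force: [0.5, -0.2, -1.3]
opening: 0.135
```

```bash
python3 m.py; python3 - <<'E'
from h import *
s=read_state();im=capture("wrist");cv2.imwrite("pics/w9.png",cv2.resize(im[130:320,150:360,::-1],(663,600)))
K,V=cam("wrist",s);cv2.imwrite("pics/o9.png",ortho(im,.4437,.0099,.05,K,V,.05,600)[:,:,::-1])
for n in("key","stand_mouth"):print(n,[(d["position"],d["confidence"]) for d in tip_of(n,"wrist")])
im=capture("side");cv2.imwrite("pics/s9.png",cv2.resize(im[150:270,210:350,::-1],(700,600),interpolation=cv2.INTER_CUBIC))
E
```

```text
[0.44482983 0.00858965 0.13790316] -115.03894392737587 M [-0.00687561  0.16219035 -0.01724859] 0.0312683752782684 F [ 0.43506543  0.32585708 -1.25889769] 0.1346752361921404
key [([0.445, 0.0091, 0.0713], 0.57)]
stand_mouth [([0.4423, 0.1313, 0.0516], 0.79), ([0.4394, 0.0069, 0.0469], 0.71)]
```

View pics/w9.png

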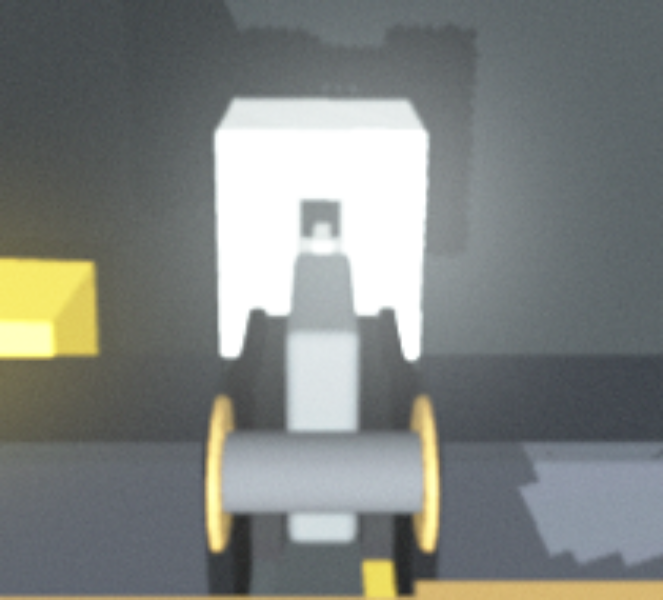

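View pics/s9.png

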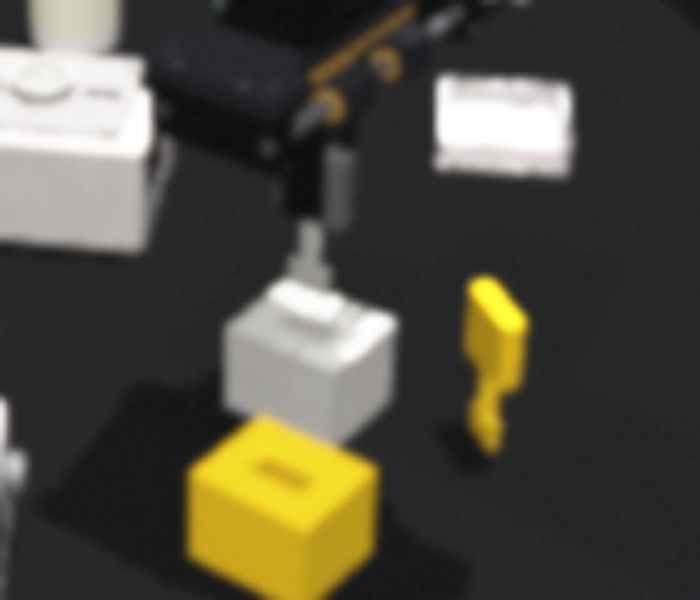

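View pics/o9.png

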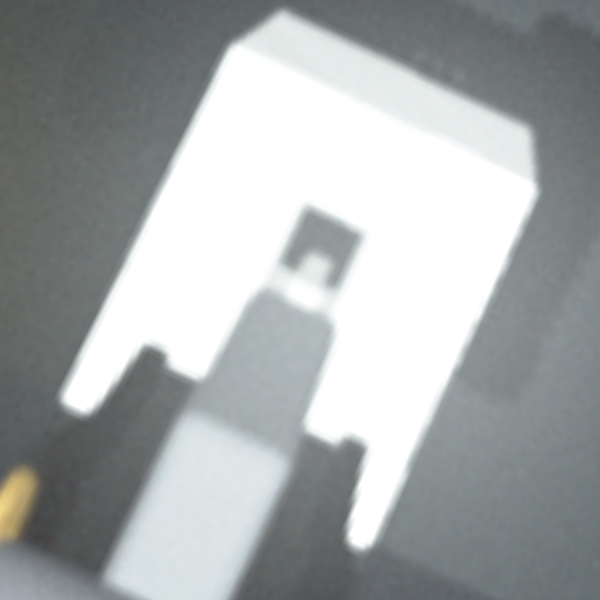

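jog_arm(steps=[{"delta_pos": [0,0,-10],"turn": 0,"fingers": 0},{"delta_pos": [0,0,-20],"turn": 0,"fingers": 0},{"delta_pos": [0,0,-28],"turn": 0,"fingers": 0},{"delta_pos": [0,0,-36],"turn": 0,"fingers": 0},{"delta_pos": [0,0,-36],"turn": 0,"fingers": 0}])

```text
time_s: 18.63
position: [0.4432, 0.0092, 0.0997]
tcp_rot: [[-0.423, -0.003, 0.906], [-0.906, 0.001, -0.423], [0.001, -1.0, -0.003]]
force: [-0.2, 0.2, -1.2]
opening: 0.138
```

```bash
python3 m.py
```

```text
[0.44436272 0.00896119 0.10141795] -115.00888975889404 M [-0.00855171  0.17736218 -0.01374761] 0.02078612083186847 F [-0.003537   -0.06927373 -1.26673556] 0.13484347598070098
```

jog_arm(steps=[{"delta_pos": [0,0,-8],"turn": 0,"fingers": 0},{"delta_pos": [0,0,-16],"turn": 0,"fingers": 0},{"delta_pos": [0,0,-22],"turn": 0,"fingers": 0},{"delta_pos": [0,0,-25],"turn": 0,"fingers": 0},{"delta_pos": [0,0,-26.5],"turn": 0,"fingers": 0},{"delta_pos": [0,0,-26.5],"turn": 0,"fingers": 0}])

```text
time_s: 19.53
position: [0.4438, 0.009, 0.0739]
tcp_rot: [[-0.423, -0.001, 0.906], [-0.906, 0.0, -0.423], [0.0, -1.0, -0.001]]
force: [1.1, 0.3, -1.3]
opening: 0.135
```

```bash
python3 m.py
```

```text
[0.4442037  0.00897016 0.07476554] -115.00814346857584 M [-0.01598622  0.15781446  0.00374646] 0.024517670717214446 F [-0.01661359 -0.04698769 -0.98715913] 0.1357935917080126
```

Not quite resting; lower about 1.5 mm more, then open gradually.

jog_arm(steps=[{"delta_pos": [0,0,-1],"turn": 0,"fingers": 0},{"delta_pos": [0,0,-1.5],"turn": 0,"fingers": 0},{"delta_pos": [0,0,-1.5],"turn": 0,"fingers": 0}])

```text
time_s: 20.18
position: [0.444, 0.009, 0.073]
tcp_rot: [[-0.423, -0.0, 0.906], [-0.906, 0.0, -0.423], [0.0, -1.0, -0.0]]
force: [0.3, 0.5, -1.4]
opening: 0.14
```

```bash
python3 m.py
```

```text
[0.44404764 0.00902049 0.0730539 ] -115.00805863593791 M [-0.00394937  0.15544054 -0.00350544] 0.029281418674995067 F [-0.02192434  0.07343065 -1.22197739] 0.13127831131569356
```

jog_arm(steps=[{"delta_pos": [0,0,0],"turn": 0,"fingers": 50},{"delta_pos": [0,0,0],"turn": 0,"fingers": 50},{"delta_pos": [0,0,0],"turn": 0,"fingers": 50},{"delta_pos": [0,0,0],"turn": 0,"fingers": 50},{"delta_pos": [0,0,0],"turn": 0,"fingers": 50},{"delta_pos": [0,0,20],"turn": 0,"fingers": 50},{"delta_pos": [0,0,55],"turn": 0,"fingers": 50},{"delta_pos": [0,0,95],"turn": 0,"fingers": 50},{"delta_pos": [0,0,130],"turn": 0,"fingers": 50},{"delta_pos": [-20,0,130],"turn": 0,"fingers": 50},{"delta_pos": [-20,0,130],"turn": 0,"fingers": 50},{"delta_pos": [-20,0,130],"turn": 0,"fingers": 50}])

```text
time_s: 21.58
position: [0.423, 0.0093, 0.2031]
tcp_rot: [[-0.423, -0.001, 0.906], [-0.906, 0.0, -0.423], [0.0, -1.0, -0.001]]
force: [0.4, 0.0, -0.5]
opening: 0.499
```

```bash
python3 m.py; python3 - <<'E'
from h import *
s=read_state();im=capture("wrist");K,V=cam("wrist",s)
for n in("key","stand_mouth"):print(n,[(d["position"],d["confidence"]) for d in tip_of(n,"wrist")])
w=cv2.resize(im[90:280,140:370,::-1],(400,330))
im=capture("side");sd=cv2.resize(im[190:250,240:310,::-1],(385,330),interpolation=cv2.INTER_CUBIC)
cv2.imwrite("pics/f.png",np.hstack([w,sd]))
im=capture("top");cv2.imwrite("pics/tf.png",cv2.resize(im[:,:,::-1],(800,600)))
b=im[110:190,275:335,::-1];cv2.imwrite("pics/tz.png",cv2.resize(b,(450,600),interpolation=cv2.INTER_CUBIC))
for n in("key","stand_mouth"):
  for c in("side",):print(n,[(d["position"],d["confidence"]) for d in tip_of(n,c)])
E
```

```text
[0.42414095 0.0090136  0.20225048] -115.01240649988671 M [ 0.002587    0.16223186 -0.00490456] 0.02874655534887438 F [ 0.11064158 -0.05625159 -0.1964023 ] 0.4985316878903936
key [([0.441, 0.0095, 0.0054], 0.77), ([0.3533, 0.0248, -0.0011], 0.72)]
stand_mouth [([0.4416, 0.129, 0.0519], 0.71)]
key [([0.3454, 0.0184, 0.0014], 0.66), ([0.4458, 0.009, 0.0039], 0.63), ([0.5234, -0.3244, -0.0014], 0.17)]
stand_mouth [([0.4403, 0.1293, 0.0501], 0.64)]
```

View pics/f.png

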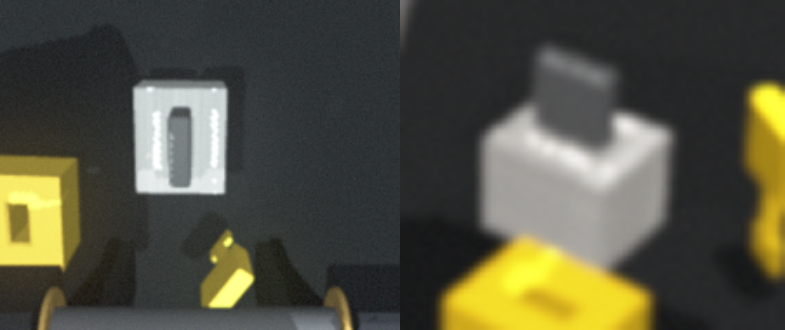

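View pics/tf.png

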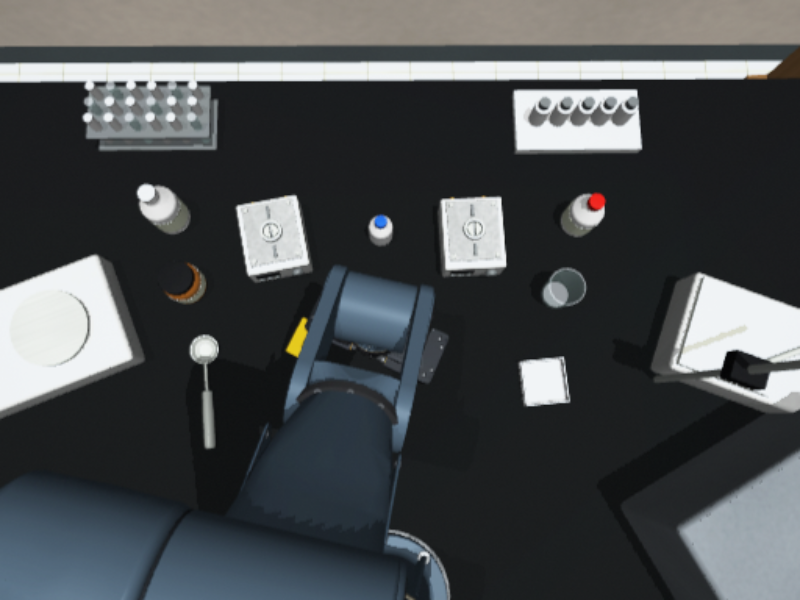

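View pics/tz.png

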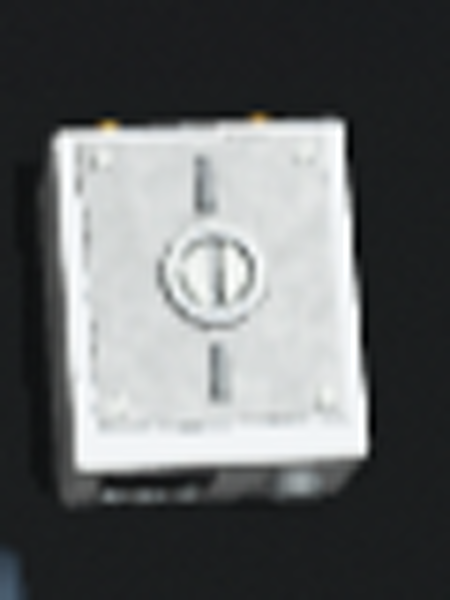

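```bash
python3 -c "
from rig import *
print(hand_in())"
```

```text
the job is handed in; nothing more can be done
None
```

I locked the open pump (the one at y ≈ −0.16) with the grey key, put the key back in its stand, and handed in at about 22 s of the 72 s allowed.

- **Locking:** I turned the lock clockwise until the torque rose at the stop. It averaged about 0.415 N m at the end, with readings scattering by about 0.02. Side force on the tool stayed under 6 N and downward force under 5 N throughout. I then eased the load off before lifting the key out.
- **Lock check:** the top and wrist pictures show the slot in line with the ribs. I could not read the lock angle or the contact force directly, so the snug-up rests on the measured torque.
- **Key check:** the key went back turned half round from how it started, which the task allows. The side and wrist pictures show it upright with its handle resting on the stand. The networks place its origin about 3 mm and 2 mm from my measured hole centre, and 4–5 mm above the bench (nominal 6 mm). `stand_mouth` was only found on the yellow stand in the last pictures, so that check is against my earlier measurement.
- **Everything else:** the gripper is open and clear of the bench. In the last top picture the other pump's lock and all seven bystanders look unmoved.

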